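# Go/no-go check of a tube-sleeve bracket

### The arm

A 6-joint arm with a two-finger parallel gripper is mounted at the origin on a cart in front of the work surface, level with it; the furniture and walls round the work are solid. World frame = base frame: x ahead of the robot, y to its left, z up, the work surface at z = 0. Lengths are in m, angles in rad, forces in N, time in s.
With the tool pointing down it reaches from about 0.25 to 0.725 m from the base axis. Payload 4 kg.
Tool frame: the origin (TCP) lies on the centre line of the jaws, within the pads' length; the fingertips stand 17 mm ahead of it and the grasp point (between the pads) lies 2 mm behind it; z points along the fingers, y is the line along which they close (so a half turn about z gives the same grasp; the last joint's range is limited). The gripper opens to 85 mm and grips with 20 to 120 N. Pads are 22 mm wide; open, the fingers measure 114 mm over their backs; the gripper's body (76 mm by 85 mm) begins 54 mm behind the grasp point. The pads swing forward as they close: fully open they stand 13 mm farther back than shut.
Start: joints at [1.298, 0.241, 0.005, 1.335, 0, 1.571], TCP at [0.135, 0.482, 0.248] pointing down, gripper open.
Joint ranges: [-2.72, 2.72], [-1.05, 1.87], [-1.09, 1.28], [-1.99, 2.15], [-1.42, 1.44], [-3.14, 3.14]. Speed limits (rad/s): [2.79, 2.79, 3.14, 3.14, 3.14, 3.14].

### API

Orientations are given as a unit quaternion [x, y, z, w].
In Python, from workcell import get_obs, imaging, order gives the robot as it stands.
- The arm moves only by the tool apply_moves, never from a script. Its argument "targets" is a list that holds one entry, the list of rows, each a list of 5 numbers: the shift along the world's x, y, z in units of 40 mm (1.0 is 40 mm), then the turn about the world's z in degrees, then the gripper command: -1 is shut, 1 is fully open, values between are in proportion. In form: [[[dx, dy, dz, turn, fingers], ...]]. A call has 1 to 8 rows; each row shifts and turns the commanded pose from where the row before left it; what a row does not reach is not made up. A row lasts 1/12 s, in which the tool goes at most 41.7 mm and 7.16 degrees, less where a joint would pass 70% of its speed; a pose out of reach is approached as far as the arm can. A call is refused whole if a number of a shift passes 1 or a number of a turn 7.16, either way. A call with a gripper value outside its range is refused whole. The fingers move at their own pace and stop on an object; the grip force is fixed at half the most. Time passes only in rows, so rows that do not move let the fingers close. It gives the time, the measured TCP pose, the force, the opening and the grip force at its end, in the units of the state.
- get_obs(): the state, without advancing time (a new reading comes with each control period).
- imaging.camera(name): name is "scene" or "top"; returns (picture, depth): 400x640x3 uint8, blue, green, red; 400x640 float32, m along the optical axis (not along the pixel's ray), 0 where there is no reading.
- imaging.get_calibration(name): a dict with "camera_matrix" (3x3 intrinsics, pixels), "k1" (the pictures are not rectified: a ray, as slopes to the right and down, at radius r is drawn at 1 + k1 r^2 times it, then the intrinsics apply), "eye" and "rotation" of the camera in the world. Camera axes: x right, y down, z forward; pixel columns grow to the right and rows downward; lengths in m; the calibration is good to about 2 mm. A picture is of the moment at which its call begins. get_calibration takes no time and is no camera call.
- order.job_done(): hands the job in; it is judged then, once.
The state is a dict: "clock": time; "joint_pos": joint angles; "joint_vel": joint speeds; "tau": joint torques, N m; "eef_pos": TCP position; "tool_rot": TCP orientation; "ft_force": force on the tool from outside, world axes, zero at the start; "ft_torque": the same for the moment, N m; "grip_width": finger opening in m; "grasp_force": force on a finger pad.
Only numpy, scipy, OpenCV 4.12 (cv2) and the standard library are available. Lean on these libraries where they do the work, as an engineer would, in place of code of your own. Each camera call takes 0.05 s, during which the arm holds its last target. There are 200 camera calls.

### The job

Check the bore of the grey tube-sleeve bracket with the blue-handled plug gauge: slide its slim green-banded go end in fully, until the handle's collar is up against the bracket, and draw it out; then press the thick red-banded no-go end, square and centred, against either mouth of the bore for a moment to confirm that it will not enter. Then lay the gauge down flat on the desk, clear of the bracket, without dropping it, and leave the yellow-handled gauge where it is.

Things in the scene. Friction and masses are not known exactly. Their poses are not given: they have to be found in the camera images.
- gauge: Blue-handled plug gauge, 0.25 kg, lying. Origin mid-handle on its axis (own y), 27 mm above the desk; z up. Handle 26 mm square, y -30 to 30 mm; a 54 mm square collar at each end, outer faces y = 38 and -38; it rests on these. Green-banded go plug: 24 mm diameter, from y = 38 to its tip at 88, last 12 mm tapering to 12 diameter. Red-banded no-go plug: 44 mm diameter, flat face at y = -63
- bracket: Fixed grey bracket: head 74 x 74 mm, 40 thick, on a pedestal with dark foot 110 x 50. Origin: centre of the bore, 90 mm above the desk. Bore: 34 mm diameter, level, along y, right through, steel-ringed mouths at y = 20 and -20; either may be used. z up. The gauge's origin is 58 mm from this origin with the go end home, 83 mm with the no-go face on a mouth
- narrow_gauge: Yellow-handled gauge, for another bore, to be left alone. Same shape, handle and collars as the blue one, but go plug 14 mm and no-go plug 24 mm in diameter. Origin mid-handle on its axis (own y), 27 mm above the desk

How it is judged:
On the way, in this order (a step that is already met when the one before it is completed fails the run):
1. the go end is fully in the bore: collar within 10 mm of the bracket, axes within about 11 degrees (y of bracket in the frame of gauge between 0.05 and 0.068 m and x of bracket in the frame of gauge between -0.015 and 0.015 m and z of bracket in the frame of gauge between -0.015 and 0.015 m and angle between the y axis of gauge and the y axis of bracket, either way round below 0.2 rad), for 0.1 s.
2. the no-go face is pressed against a mouth of the bore: pressing with over 0.3 N, within 12 mm of its centre sideways and in height, axes within about 11 degrees, not entered (y of bracket in the frame of gauge between -0.091 and -0.079 m and x of bracket in the frame of gauge between -0.012 and 0.012 m and z of bracket in the frame of gauge between -0.012 and 0.012 m and angle between the y axis of gauge and the y axis of bracket, either way round below 0.2 rad and contact force between gauge and bracket above 0.3 N), for 0.1 s.
At the end, for the whole second after the job is handed in: The blue gauge lies at rest flat on the desk (axis level within about 10 degrees, 27 mm up within 10 mm), its middle over 10 cm from the bracket and not touching it; the yellow gauge is within 30 mm of where it was (height (world z) of gauge between 0.017 and 0.037 m and angle between gauge's own y axis and vertical between 1.4 and 1.74 rad and horizontal distance between gauge and bracket above 0.1 m and contact force between gauge and bracket below 0.1 N and linear speed of gauge below 0.02 m/s and distance of narrow_gauge from where it was at the start of the episode below 0.03 m).
It fails at once if the yellow-handled gauge is moved by more than 40 mm (distance of narrow_gauge from where it was at the start of the episode above 0.04 m).
It fails at once if the blue gauge is dropped (falls free by more than about 5 cm) (linear speed of gauge above 1 m/s and contact force between gauge and the fingers below 0.1 N).
It also fails if it takes over 64 s, if anything falls off the work surface, if the arm or the gripper's body presses on something with over 40 N, if the wrist force passes 120 N, or if a joint passes its speed limit or range.

## Working session

There is one attempt and no reset: what is moved stays moved. The work goes in short steps, Python scripts to look and compute and a tool call to move; the robot and the scene stay as the last step left them, time stands still between calls to the robot, and variables do not carry over. Pictures are saved under pics/ and viewed, at most 10 in all, crops included, and the job is handed in when it is done.

Besides the shell and the picture viewer there is one more tool, called after "Request:" as name(argument=value, ...), one argument or row to a line, values as JSON. apply_moves: Moves the arm, as the interface text tells. Its arguments: {"type":"object","properties":{"targets":{"type":"array","items":{"type":"array","items":{"type":"array","items":{"type":"number"}}}}},"required":["targets"]}

```bash
mkdir -p pics; ls
cat > h.py <<'E'
import numpy as np, cv2
from workcell import get_obs, imaging, order
def snap(name,fn=None):
    p,d=imaging.camera(name)
    if fn: cv2.imwrite('pics/'+fn,p)
    return p,d
def cloud(name,d):
    c=imaging.get_calibration(name);K=np.array(c['camera_matrix'],float)
    h,w=d.shape;u,v=np.meshgrid(np.arange(w),np.arange(h))
    pts=np.stack([u,v],-1).reshape(-1,1,2).astype(float)
    s=cv2.undistortPoints(pts,K,np.array([c['k1'],0,0,0,0.])).reshape(h,w,2)
    r=np.dstack([s,np.ones((h,w))])*d[...,None]
    return r@np.array(c['rotation']).T+np.array(c['eye'])
E
python3 - <<'E'
from h import *
o=get_obs();print({k:np.round(v,3) for k,v in o.items()})
for n in('scene','top'):
    p,d=snap(n,n+'0.png');c=imaging.get_calibration(n);print(n,c,(d>0).mean())
    np.savez(n+'0.npz',p=p,d=d)
E
```

```text
pics
{'clock': np.float64(0.0), 'joint_pos': array([ 1.298,  0.241,  0.004,  1.335, -0.   ,  1.571]), 'joint_vel': array([-0.001, -0.   ,  0.002,  0.001, -0.002,  0.001]), 'tau': array([ 2.0000e-03, -3.7232e+01,  2.5241e+01,  1.7000e-02,  0.0000e+00,
       -0.0000e+00]), 'eef_pos': array([0.135, 0.481, 0.247]), 'tool_rot': array([ 0.136,  0.991, -0.001, -0.   ]), 'ft_force': array([ 1.095,  0.405, -0.187]), 'ft_torque': array([ 0.059, -0.073,  0.032]), 'grasp_force': np.float64(0.0), 'grip_width': np.float64(0.085)}
scene {'camera_matrix': array([[451.08880223,   0.        , 317.92034748],
       [  0.        , 451.08880223, 197.84222748],
       [  0.        ,   0.        ,   1.        ]]), 'k1': 0.03845608512545232, 'eye': array([-0.02173318,  0.44944124,  0.59712267]), 'rotation': array([-0.35618372,  0.81279892, -0.42390852,  0.18108739])} 0.9957578125
top {'camera_matrix': array([[398.48400381,   0.        , 318.4149609 ],
       [  0.        , 398.48400381, 197.53253008],
       [  0.        ,   0.        ,   1.        ]]), 'k1': 0.0033921073908729092, 'eye': array([0.40494547, 0.01737314, 0.95002695]), 'rotation': array([-0.70434885,  0.70780379, -0.04472748,  0.03009876])} 0.99618359375
```

```bash
sed -i "s/np.array(c\['rotation'\]).T/Rotation.from_quat(c['rotation']).as_matrix().T/; 1a from scipy.spatial.transform import Rotation" h.py
python3 - <<'E'
from h import *
for n in('scene','top'):
    z=np.load(n+'0.npz');p,d=z['p'],z['d'];P=cloud(n,d)
    print(n,'desk z median',np.median(P[...,2][d>0]))
    hsv=cv2.cvtColor(p,cv2.COLOR_BGR2HSV);H,S,V=cv2.split(hsv)
    for nm,lo,hi in(('blue',100,130),('green',45,85),('yellow',20,35),('red',0,8)):
        m=cv2.inRange(hsv,(lo,110,60),(hi,255,255))
        k,l,st,ce=cv2.connectedComponentsWithStats(m)
        for i in range(1,k):
            if st[i,4]>40:
                q=P[(l==i)&(d>0)]
                print(nm,st[i],np.round(ce[i]),np.round(np.median(q,0),3),np.round(q.min(0),3),np.round(q.max(0),3))
E
```

```text
scene desk z median 0.00019186142373084358
blue [381 188  44  41 814] [404. 206.] [ 0.412 -0.214  0.04 ] [ 0.389 -0.251  0.001] [ 0.454 -0.17   0.057]
blue [  70  329   75   59 1557] [106. 358.] [0.487 0.392 0.018] [ 0.14   0.346 -0.002] [0.521 0.444 0.405]
green [ 76 120  45  23 382] [ 97. 130.] [ 2.135 -0.122 -0.395] [ 2.078 -0.218 -0.424] [ 2.187 -0.035 -0.384]
green [ 76 170  26  17 206] [ 87. 179.] [0.954 0.241 0.043] [0.724 0.223 0.041] [1.002 0.304 0.183]
green [195 341   9   9  48] [199. 345.] [0.405 0.286 0.034] [0.399 0.282 0.027] [0.414 0.29  0.037]
yellow [536   0  39  21 582] [554.   9.] [ 0.953 -2.068  0.049] [ 0.939 -2.357  0.006] [ 1.037 -2.03   0.104]
yellow [ 186  292   60   68 1752] [217. 324.] [0.416 0.248 0.039] [ 0.385  0.187 -0.001] [0.507 0.289 0.057]
red [310   0   6  20  80] [312.   9.] [ 2.353 -1.714 -0.117] [ 2.321 -1.737 -0.179] [ 2.385 -1.697 -0.055]
red [108   6  52  18 281] [134.  13.] [ 2.237 -0.489  0.062] [ 1.764 -0.945 -0.14 ] [ 3.2   -0.313  0.155]
red [269  34  28   9 111] [282.  37.] [ 2.459 -1.531 -0.286] [ 2.37  -1.681 -0.32 ] [ 2.524 -1.414 -
[... 370 characters left out ...]
  24 775] [150. 204.] [0.488 0.389 0.019] [0.464 0.346 0.014] [0.519 0.434 0.023]
blue [100 205   9   7  49] [104. 208.] [0.479 0.477 0.054] [0.472 0.467 0.01 ] [0.486 0.508 0.057]
blue [393 217  37  29 501] [411. 231.] [ 0.424 -0.213  0.041] [ 0.392 -0.251  0.01 ] [ 0.455 -0.169  0.058]
green [208   0  16  26 272] [216.  12.] [0.949 0.241 0.044] [0.915 0.224 0.039] [0.98  0.26  0.048]
yellow [188 216  44  33 654] [208. 233.] [0.422 0.251 0.041] [ 0.388  0.203 -0.002] [0.463 0.306 0.057]
red [225 221   7  11  41] [228. 226.] [0.437 0.206 0.038] [ 0.427  0.198 -0.002] [0.449 0.211 0.043]
red [428 226   5  20  52] [430. 235.] [ 0.414 -0.255  0.047] [ 0.391 -0.263  0.   ] [ 0.435 -0.25   0.055]
```

View pics/scene0.png

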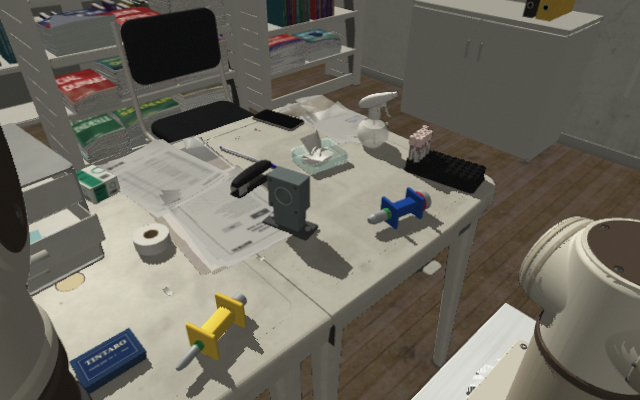

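View pics/top0.png

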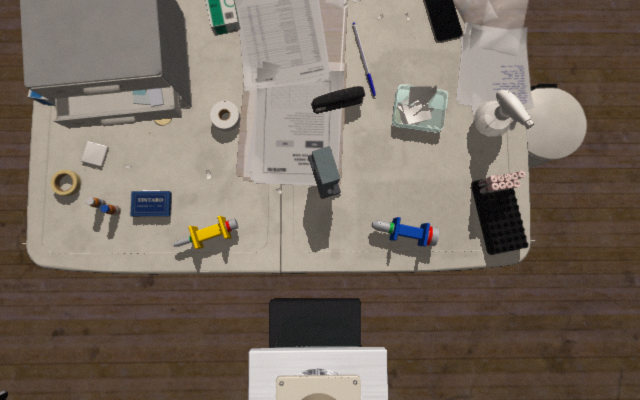

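Run:
```python
from h import *
for n in('scene','top'):
    z=np.load(n+'0.npz');p,d=z['p'],z['d'];P=cloud(n,d);ok=d>0
    def rect(nm,c,r,z0,z1):
        m=ok&(np.hypot(P[...,0]-c[0],P[...,1]-c[1])<r)&(P[...,2]>z0)&(P[...,2]<z1)
        m=cv2.morphologyEx(m.astype(np.uint8),cv2.MORPH_OPEN,np.ones((2,2)))>0
        q=P[m];R=cv2.minAreaRect(q[:,:2].astype(np.float32)*1000)
        print(n,nm,m.sum(),np.round(R[0],1),np.round(R[1],1),round(R[2],2),'medz',np.round(np.median(q[:,2]),4))
    rect('bracket',(0.55,0),.09,.115,.14)
    rect('blue collars',(0.42,-.21),.09,.0475,.07)
    rect('blue handle',(0.42,-.21),.03,.034,.044)
    rect('yellow collars',(0.42,.25),.09,.0475,.07)
    m=ok&(np.abs(P[...,0]-.55)<.1)&(np.abs(P[...,1])<.1)&(P[...,2]>.03)
    print(np.round(P[m].mean(0),3),np.round(P[m].max(0),3),np.round(P[m].min(0),3))
```

```text
scene bracket 654 [594.1 -92.3] [ 75.8 221.2] 24.57 medz 0.1275
scene blue collars 250 [229.4 110.1] [ 90.5 839.5] 30.35 medz 0.0519
scene blue handle 175 [211.4 112.5] [ 41.2 818.4] 31.79 medz 0.0405
scene yellow collars 375 [234.3 352.3] [ 86.5 540.7] 60.13 medz 0.0526
[ 0.552 -0.009  0.092] [0.601 0.015 0.131] [ 0.518 -0.048  0.03 ]
top bracket 693 [515.1 -20.1] [ 67.1 222.8] 87.97 medz 0.1273
top blue collars 240 [ 421.2 -232. ] [114.4  54.8] 78.37 medz 0.0512
top blue handle 266 [ 421.4 -112.2] [ 32.3 259.3] 0.12 medz 0.04
top yellow collars 187 [420.7 251.4] [49.8 88. ] 18.92 medz 0.0532
[ 0.558 -0.015  0.121] [0.602 0.013 0.132] [ 0.521 -0.045  0.054]
```

Run:
```python
from h import *
for n in('scene','top'):
    z=np.load(n+'0.npz');p,d=z['p'],z['d'];P=cloud(n,d);ok=d>0
    def rect(nm,c,r,z0,z1):
        m=ok&(np.hypot(P[...,0]-c[0],P[...,1]-c[1])<r)&(P[...,2]>z0)&(P[...,2]<z1)
        q=P[m];R=cv2.minAreaRect(q[:,:2].astype(np.float32)*1000)
        print(n,nm,m.sum(),np.round(R[0],1),np.round(R[1],1),round(R[2],2),'medz',np.round(np.median(q[:,2]),4),'mean',np.round(q.mean(0)*1000,1))
        return q
    rect('bracket',(0.556,-.015),.06,.122,.132)
    rect('blue collars',(0.42,-.21),.06,.0475,.06)
    q=rect('blue handle',(0.42,-.21),.025,.037,.043)
    w,v=np.linalg.eigh(np.cov(q[:,:2].T));print('handle pca',np.degrees(np.arctan2(*v[::-1,1])),np.sqrt(w))
    rect('yellow collars',(0.42,.25),.06,.0475,.06)
    hsv=cv2.cvtColor(p,cv2.COLOR_BGR2HSV)
    near=ok&(np.hypot(P[...,0]-.42,P[...,1]+.21)<.1)&(P[...,2]>.01)
    for nm,lo,hi in(('green',40,90),('red',0,8),('red2',172,180)):
        q=P[near&(cv2.inRange(hsv,(lo,100,40),(hi,255,255))>0)]
        if len(q): print(nm,len(q),np.round(q.mean(0),3))
    # bracket -y / +y faces: plane fit by normal
    for s in(1,-1):
        m=ok&(np.abs(P[...,0]-.556)<.05)&(np.abs(P[...,1]+.015)<.06)&(P[...,2]>.06)&(P[...,2]<.12)
    q=P[m];print('face',len(q))
    if len(q)>100:
        w,v=np.linalg.eigh(np.cov((q-q.mean(0)).T));print(q.mean(0),v[:,0],np.sqrt(w))
```

```text
scene bracket 542 [561.1 -16.2] [76.6 46.1] 17.45 medz 0.128 mean [558.2 -14.2 127.5]
scene blue collars 245 [ 420.  -220.9] [97.3 53. ] 77.8 medz 0.0527 mean [ 419.4 -216.4   52.2]
scene blue handle 133 [ 420.6 -215. ] [39.5 25.2] 77.8 medz 0.0411 mean [ 419.1 -214.4   40.9]
handle pca 78.7821693259463 [0.00728411 0.01133393]
scene yellow collars 381 [421.7 245.9] [53.8 75.5] 19.3 medz 0.0531 mean [419.6 249.3  52.6]
green 42 [ 0.426 -0.17   0.035]
red 25 [ 0.401 -0.255  0.039]
red2 7 [ 0.4   -0.251  0.043]
face 1045
[ 0.54982918 -0.00745668  0.08883664] [-0.4928081   0.86757724 -0.06670768] [0.01037291 0.01745831 0.02561519]
top bracket 678 [562.3 -16.2] [74.7 41.3] 16.75 medz 0.1274 mean [561.6 -15.8 127.4]
top blue collars 246 [ 421.7 -221.3] [97.1 51.9] 78.43 medz 0.0525 mean [ 420.9 -223.3   52.2]
top blue handle 214 [ 423.6 -210.6] [48.9 25.1] 79.69 medz 0.04 mean [ 423.  -209.9   40. ]
handle pca 79.97401653978217 [0.00708915 0.01378504]
top yellow collars 189 [423.9 246.5] [52.6 76.6] 19.03 medz 0.0538 mean [423.9 246.8  53.5]
green 40 [ 0.432 -0.168  0.037]
red 51 [ 0.415 -0.255  0.046]
red2 17 [ 0.413 -0.252  0.045]
face 124
[ 0.54161905 -0.01105977  0.08984391] [-0.62810645  0.77809441 -0.00716805] [0.00947944 0.01787356 0.02475333]
```

Request:
apply_moves(
  targets=[
    [[0.3, -0.72, 0, -3.6, 1], [0.3, -0.72, 0, -3.6, 1], [0.3, -0.72, 0, -3.6, 1], [0.3, -0.72, 0, -3.6, 1], [0.3, -0.72, 0, -3.6, 1], [0.3, -0.72, 0, -3.6, 1], [0.3, -0.72, 0, -3.6, 1], [0.3, -0.72, 0, -3.6, 1]],
  ],
)

```text
clock: 0.77
eef_pos: [0.2307, 0.2495, 0.248]
tool_rot: [0.379, 0.925, -0.0, -0.0]
ft_force: [1.4, -0.2, 0.0]
grip_width: 0.0851
grasp_force: 0.0
```

Request:
apply_moves(
  targets=[
    [[0.3, -0.72, 0, -3.6, 1], [0.3, -0.72, 0, -3.6, 1], [0.3, -0.72, 0, -3.6, 1], [0.3, -0.72, 0, -3.6, 1], [0.3, -0.72, 0, -3.6, 1], [0.3, -0.72, 0, -3.6, 1], [0.3, -0.72, 0, -3.6, 1], [0.3, -0.72, 0, -3.6, 1]],
  ],
)

```text
clock: 1.43
eef_pos: [0.3267, 0.0191, 0.2482]
tool_rot: [0.598, 0.802, 0.0, -0.0]
ft_force: [0.2, 2.0, 0.8]
grip_width: 0.0854
grasp_force: 0.0
```

Request:
apply_moves(
  targets=[
    [[0.3, -0.72, 0, -3.6, 1], [0.3, -0.72, 0, -3.6, 1], [0.3, -0.72, 0, -3.6, 1], [0.3, -0.72, 0, -3.6, 1], [0.3, -0.72, 0, -3.6, 1], [0.3, -0.72, 0, -3.6, 1], [0.3, -0.72, 0, -3.6, 1], [0.3, -0.72, 0, -3.6, 1]],
  ],
)

```text
clock: 2.1
eef_pos: [0.4227, -0.2112, 0.2478]
tool_rot: [0.778, 0.628, -0.0, -0.0]
ft_force: [0.3, -0.4, -0.5]
grip_width: 0.0858
grasp_force: 0.0
```

Request:
apply_moves(
  targets=[
    [[0, 0, -0.5, 0, 1], [0, 0, -0.5, 0, 1], [0, 0, -0.5, 0, 1], [0, 0, -0.5, 0, 1], [0, 0, 0, 0, 1], [0, 0, 0, 0, 1]],
  ],
)

```text
clock: 2.6
eef_pos: [0.4216, -0.2092, 0.1673]
tool_rot: [0.777, 0.629, -0.001, -0.002]
ft_force: [-0.6, 1.4, 0.3]
grip_width: 0.0853
grasp_force: 0.0
```

```bash
cat >> h.py <<'E'
def st():
    o=get_obs();R=Rotation.from_quat(o['tool_rot']).as_matrix()
    print('t %.2f'%o['clock'],'tcp',np.round(o['eef_pos'],4),'yaw_y %.2f'%np.degrees(np.arctan2(R[1,1],R[0,1])),'tilt',np.round(R[:2,2],3),'w %.4f gf %.1f'%(o['grip_width'],o['grasp_force']),'F',np.round(o['ft_force'],1),'j',np.round(o['joint_pos'],2))
E
python3 -c "
from h import *
st()"
```

```text
t 2.60 tcp [ 0.4216 -0.2092  0.1673] yaw_y -12.03 tilt [-0.003  0.002] w 0.0853 gf 0.0 F [-0.6  1.4  0.3] j [-0.46  0.24 -0.22  1.12 -0.    1.32]
```

Request:
apply_moves(
  targets=[
    [[0, 0, -0.6, 0, 1], [0, 0, -0.6, 0, 1], [0, 0, -0.6, 0, 1], [0, 0, -0.6, 0, 1], [0, 0, -0.6, 0, 1], [0, 0, -0.4, 0, 1], [0, 0, -0.15, 0, 1], [0, 0, 0, 0, 1]],
  ],
)

```text
clock: 3.27
eef_pos: [0.4227, -0.2096, 0.0261]
tool_rot: [0.777, 0.629, -0.0, -0.001]
ft_force: [-0.2, 0.3, -0.4]
grip_width: 0.0853
grasp_force: 0.0
```

Request:
apply_moves(
  targets=[
    [[0, 0, 0, 0, -1], [0, 0, 0, 0, -1], [0, 0, 0, 0, -1], [0, 0, 0, 0, -1], [0, 0, 0, 0, -1], [0, 0, 0, 0, -1], [0, 0, 0, 0, -1], [0, 0, 0, 0, -1]],
  ],
)

```text
clock: 3.93
eef_pos: [0.4233, -0.21, 0.0273]
tool_rot: [0.777, 0.629, 0.0, 0.001]
ft_force: [-0.9, 0.3, 6.6]
grip_width: 0.0255
grasp_force: 60.1
```

Run:
```python
from h import *
st()
p,d=snap('scene','s1.png')
cv2.imwrite('pics/s1c.png',cv2.resize(p[100:300,280:520],None,fx=3,fy=3))
```

```text
t 3.93 tcp [ 0.4233 -0.21    0.0273] yaw_y -12.03 tilt [ 0.002 -0.001] w 0.0255 gf 60.1 F [-0.9  0.3  6.6] j [-0.46  0.41 -0.4   0.76 -0.    1.32]
```

View pics/s1c.png

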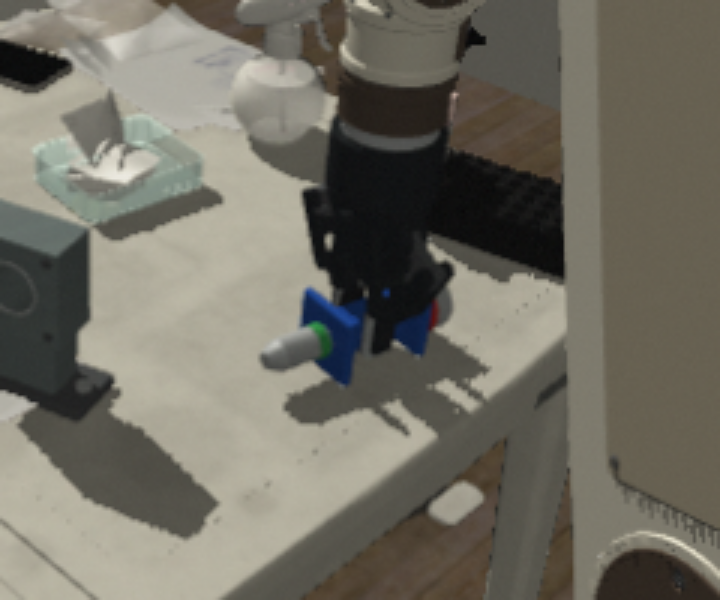

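Request:
apply_moves(
  targets=[
    [[0, 0, 0.2, 0, -1], [0, 0, 0.4, 0, -1], [0, 0, 0.5, 0, -1], [0, 0, 0.475, 0, -1], [0.4, 0.1, 0, 3, -1], [0.5, 0.2, 0, 4, -1], [0.6, 0.25, 0, 4, -1], [0.6, 0.25, 0, 4, -1]],
  ],
)

```text
clock: 4.65
eef_pos: [0.507, -0.1774, 0.0896]
tool_rot: [0.688, 0.726, -0.0, -0.0]
ft_force: [1.5, -1.2, -2.0]
grip_width: 0.0251
grasp_force: 59.2
```

Request:
apply_moves(
  targets=[
    [[0.6, 0.25, 0, 4, -1], [0.6, 0.25, 0, 4, -1], [0.5, 0.25, 0, 3, -1], [0.4, 0.2, 0, 2, -1], [0.17, 0.1, 0, 1, -1], [0, 0, 0, 0, -1], [0, 0, 0, 0, -1], [0, 0, 0, 0, -1]],
  ],
)

```text
clock: 5.32
eef_pos: [0.596, -0.1361, 0.089]
tool_rot: [0.596, 0.803, -0.001, -0.001]
ft_force: [-0.1, -0.4, -2.2]
grip_width: 0.025
grasp_force: 59.2
```

Run:
```python
from h import *
st()
p,d=snap('scene');q,e=snap('top')
np.savez('t2.npz',p=p,d=d,q=q,e=e)
a=cv2.resize(p[120:270,250:450],None,fx=3,fy=3);b=cv2.resize(q[120:270,270:420],None,fx=3,fy=3)
b=cv2.resize(b,(200,200)) if 0 else b
cv2.imwrite('pics/s2.png',np.vstack([a[:, :600]])); 
cv2.imwrite('pics/t2.png',np.hstack([a[:,:400],b[:,:400]]))
```

```text
t 5.32 tcp [ 0.596  -0.1361  0.089 ] yaw_y 16.90 tilt [-0.002  0.   ] w 0.0250 gf 59.2 F [-0.1 -0.4 -2.2] j [-0.22  0.57  0.07  1.07 -0.    1.05]
```

View pics/t2.png

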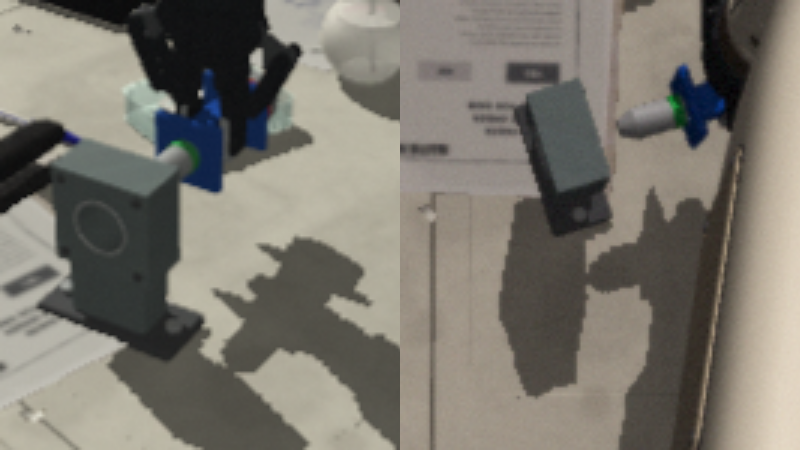

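Run:
```python
from h import *
z=np.load('t2.npz');b=np.array([.562,-.0163]);a=np.radians(17);Y=np.array([-np.sin(a),np.cos(a)]);X=np.array([np.cos(a),np.sin(a)])
for n,k in(('top','e'),('scene','d')):
    d=z[k];P=cloud(n,d);r=P[...,:2]-b;y=r@Y;x=r@X
    m=(d>0)&(y<-.036)&(y>-.079)&(abs(x)<.03)&(P[...,2]>.07)&(P[...,2]<.12)
    if m.sum()<10: print(n,m.sum());continue
    for lo in np.arange(-.08,-.035,.006):
        s=m&(y>=lo)&(y<lo+.006)
        if s.sum()>3: print(n,round(lo*1e3),s.sum(),'x',np.round([x[s].min()*1e3,x[s].max()*1e3],1),'ztop',np.round(np.percentile(P[...,2][s],90)*1e3,1))
    t=(d>0)&(P[...,2]>.122)&(P[...,2]<.132)&(np.hypot(*(r.transpose(2,0,1)))<.05)
    R=cv2.minAreaRect((P[t][:,:2]*1000).astype(np.float32));print(n,R,np.median(P[t][:,2]))
```

```text
top -80 24 x [-11.3   9.3] ztop 101.2
top -74 30 x [-11.7  10.5] ztop 101.1
top -68 30 x [-11.7  11.1] ztop 100.8
top -62 29 x [-11.5  11.4] ztop 100.5
top -56 30 x [-11.1  11.3] ztop 101.4
top -50 25 x [-9.4  9.1] ztop 100.0
top -44 19 x [-7.4  6.2] ztop 96.9
top ((562.1279907226562, -15.449691772460938), (74.75547790527344, 42.09615707397461), 17.516357421875) 0.12753581947637294
scene -80 17 x [-12.    5.3] ztop 101.1
scene -74 23 x [-12.5   5.3] ztop 101.7
scene -68 16 x [-11.8   5. ] ztop 102.3
scene -62 8 x [-5.7  4.6] ztop 102.2
scene ((560.9686889648438, -15.272239685058594), (76.02202606201172, 43.88799285888672), 17.26062774658203) 0.12801662063988764
```

Request:
apply_moves(
  targets=[
    [[-0.06, 0.2, 0.025, 0, -1], [-0.06, 0.2, 0, 0, -1], [-0.06, 0.2, 0, 0, -1], [-0.06, 0.2, 0, 0, -1], [-0.06, 0.2, 0, 0, -1], [-0.06, 0.2, 0, 0, -1], [-0.06, 0.2, 0, 0, -1], [-0.06, 0.2, 0, 0, -1]],
  ],
)

```text
clock: 6.08
eef_pos: [0.5781, -0.0706, 0.0904]
tool_rot: [0.595, 0.804, 0.0, 0.0]
ft_force: [-0.5, 0.4, -1.7]
grip_width: 0.0251
grasp_force: 59.2
```

Request:
apply_moves(
  targets=[
    [[0, 0, 0, 0, -1], [0, 0, 0, 0, -1], [0, 0, 0, 0, -1]],
  ],
)

```text
clock: 6.33
eef_pos: [0.5785, -0.0718, 0.0904]
tool_rot: [0.595, 0.804, -0.0, 0.0]
ft_force: [0.0, -0.3, -2.3]
grip_width: 0.0249
grasp_force: 59.2
```

Run:
```python
from h import *
st()
p,d=snap('scene');q,e=snap('top')
np.savez('t3.npz',p=p,d=d,q=q,e=e)
cv2.imwrite('pics/t3.png',np.hstack([cv2.resize(p[120:270,250:383],None,fx=3,fy=3),cv2.resize(q[120:270,290:423],None,fx=3,fy=3)]))
```

```text
t 6.33 tcp [ 0.5785 -0.0718  0.0904] yaw_y 16.98 tilt [ 0. -0.] w 0.0249 gf 59.2 F [ 0.  -0.3 -2.3] j [-0.12  0.51 -0.02  1.04 -0.    1.15]
```

View pics/t3.png

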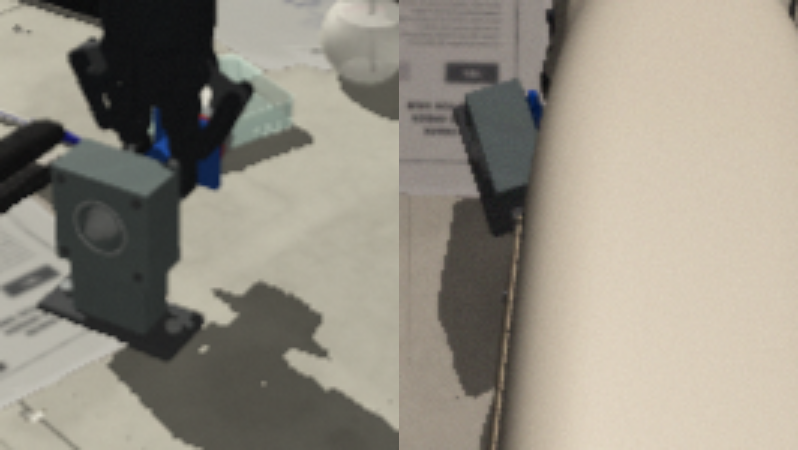

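Request:
apply_moves(
  targets=[
    [[-0.015, 0.05, 0, 0, -1], [0, 0, 0, 0, -1], [0, 0, 0, 0, -1]],
  ],
)

```text
clock: 6.68
eef_pos: [0.5776, -0.0699, 0.0902]
tool_rot: [0.595, 0.804, -0.0, -0.0]
ft_force: [-0.4, 0.6, -1.9]
grip_width: 0.025
grasp_force: 59.2
```

Request:
apply_moves(
  targets=[
    [[-0.015, 0.05, 0, 0, -1], [0, 0, 0, 0, -1], [0, 0, 0, 0, -1]],
  ],
)

```text
clock: 6.93
eef_pos: [0.5775, -0.069, 0.0903]
tool_rot: [0.595, 0.803, -0.001, 0.001]
ft_force: [1.3, -5.8, -2.4]
grip_width: 0.0248
grasp_force: 59.4
```

Request:
apply_moves(
  targets=[
    [[0.04, -0.12, 0, 0, -1], [0.07, -0.24, 0, 0, -1], [0.07, -0.24, 0, 0, -1], [0.07, -0.24, 0, 0, -1], [0.07, -0.24, 0, 0, -1], [0.07, -0.24, 0, 0, -1], [0.07, -0.24, 0, 0, -1], [0.1, -0.36, 0, 0, -1]],
  ],
)

```text
clock: 7.6
eef_pos: [0.5996, -0.1451, 0.0902]
tool_rot: [0.595, 0.804, 0.0, -0.0]
ft_force: [0.5, 0.5, -1.9]
grip_width: 0.0251
grasp_force: 59.5
```

Request:
apply_moves(
  targets=[
    [[0, 0, 0.2, 0, -1], [0, 0, 0.5, 0, -1], [0, 0, 0.6, 0, -1], [0, 0, 0.6, 0, -1], [0, 0, 0.5, 0, -1], [0, 0, 0.35, 0, -1], [0, 0, 0, 0, -1], [0, 0, 0, 0, -1]],
  ],
)

```text
clock: 8.27
eef_pos: [0.6001, -0.1448, 0.2014]
tool_rot: [0.595, 0.804, 0.001, 0.001]
ft_force: [-0.3, -0.8, -2.3]
grip_width: 0.0248
grasp_force: 59.5
```

Request:
apply_moves(
  targets=[
    [[-0.07, 0.23, 0, 0, -1], [-0.14, 0.456, 0, 0, -1], [-0.14, 0.456, 0, 0, -1], [-0.14, 0.456, 0, 0, -1], [-0.14, 0.456, 0, 0, -1], [-0.14, 0.456, 0, 0, -1], [-0.14, 0.456, 0, 0, -1], [-0.14, 0.456, 0, 0, -1]],
  ],
)

```text
clock: 8.93
eef_pos: [0.5556, -0.0061, 0.1983]
tool_rot: [0.595, 0.804, -0.001, -0.002]
ft_force: [0.1, 0.3, -1.4]
grip_width: 0.0254
grasp_force: 59.5
```

Request:
apply_moves(
  targets=[
    [[-0.14, 0.456, 0, 0, -1], [-0.14, 0.456, 0, 0, -1], [-0.14, 0.456, 0, 0, -1], [-0.14, 0.456, 0, 0, -1], [-0.14, 0.456, 0, 0, -1], [-0.07, 0.23, 0, 0, -1], [0, 0, 0, 0, -1], [0, 0, 0, 0, -1]],
  ],
)

```text
clock: 9.6
eef_pos: [0.526, 0.0929, 0.1995]
tool_rot: [0.595, 0.804, -0.001, -0.0]
ft_force: [-0.3, -0.1, -1.5]
grip_width: 0.025
grasp_force: 59.5
```

Run:
```python
from h import *
st()
o=get_obs();b=np.array([.562,-.0163]);a=np.radians(17);r=o['eef_pos'][:2]-b
print('x,s',r@[np.cos(a),np.sin(a)],r@[-np.sin(a),np.cos(a)])
```

```text
t 9.60 tcp [0.526  0.0929 0.1995] yaw_y 17.04 tilt [-0.002 -0.001] w 0.0250 gf 59.5 F [-0.3 -0.1 -1.5] j [ 0.18  0.33  0.    1.24 -0.    1.45]
x,s -0.0024485987067818585 0.11496622892637837
```

Request:
apply_moves(
  targets=[
    [[0.05, 0.015, -0.3, 0, -1], [0, 0, -0.5, 0, -1], [0, 0, -0.5, 0, -1], [0, 0, -0.5, 0, -1], [0, 0, -0.5, 0, -1], [0, 0, -0.43, 0, -1], [0, 0, 0, 0, -1], [0, 0, 0, 0, -1]],
  ],
)

```text
clock: 10.27
eef_pos: [0.528, 0.0922, 0.0901]
tool_rot: [0.596, 0.803, -0.001, -0.001]
ft_force: [0.2, -0.3, -0.8]
grip_width: 0.0251
grasp_force: 59.4
```

Run:
```python
from h import *
st()
o=get_obs();b=np.array([.562,-.0163]);a=np.radians(17);Y=np.array([-np.sin(a),np.cos(a)]);X=np.array([np.cos(a),np.sin(a)])
r=o['eef_pos'][:2]-b;print('tcp x,s',r@X,r@Y)
p,d=snap('scene');q,e=snap('top')
for n,d_ in(('top',e),('scene',d)):
    P=cloud(n,d_);r=P[...,:2]-b;y=r@Y;x=r@X
    m=(d_>0)&(y>.026)&(y<.08)&(abs(x)<.05)&(P[...,2]>.05)&(P[...,2]<.125)
    for lo in np.arange(.026,.085,.006):
        s=m&(y>=lo)&(y<lo+.006)
        if s.sum()>3: print(n,round(lo*1e3),s.sum(),'x',np.round([x[s].min()*1e3,x[s].max()*1e3],1),'z',np.round(np.percentile(P[...,2][s],[5,95])*1e3,1))
cv2.imwrite('pics/t4.png',np.hstack([cv2.resize(p[120:270,230:363],None,fx=3,fy=3),cv2.resize(q[120:270,230:363],None,fx=3,fy=3)]))
```

```text
t 10.27 tcp [0.528  0.0922 0.0901] yaw_y 16.89 tilt [-0.003 -0.001] w 0.0251 gf 59.4 F [ 0.2 -0.3 -0.8] j [ 0.17  0.43 -0.15  0.99 -0.    1.45]
tcp x,s -0.0008247644596354256 0.11371159172762152
top 44 18 x [-17.1  21. ] z [102.4 114.2]
top 50 56 x [-19.3  22.8] z [ 97.5 114.7]
top 56 57 x [-19.   22.2] z [ 97.  114.9]
top 62 57 x [-19.9  24. ] z [ 99.  114.8]
top 68 59 x [-23.   23.4] z [ 98.1 117.4]
top 74 26 x [-24.3  10. ] z [ 93.3 119.8]
scene 44 10 x [-21.1  13.8] z [ 82.7 104.3]
scene 50 18 x [-21.1   8.6] z [ 77.5 100.8]
scene 56 12 x [-20.9   7. ] z [ 86.4 111.8]
scene 62 12 x [-22.2   0.5] z [ 84.7 106.1]
scene 74 86 x [-27.3  26.2] z [ 66.7 116.5]
```

View pics/t4.png

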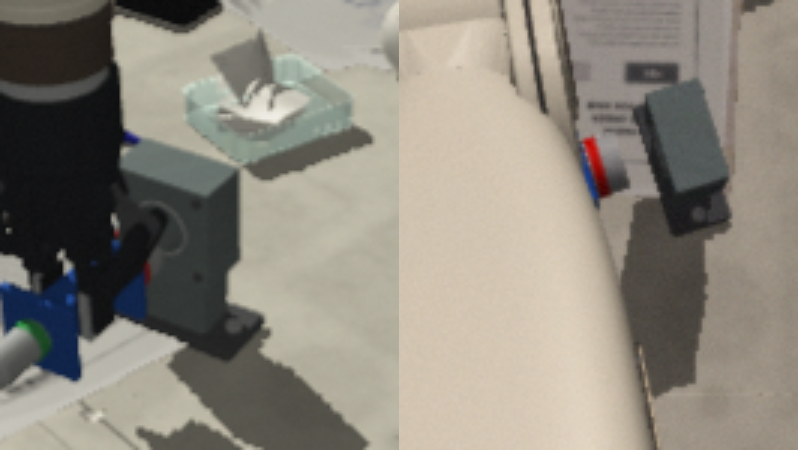

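Request:
apply_moves(
  targets=[
    [[0.03, -0.1, 0, 0, -1], [0.03, -0.1, 0, 0, -1], [0.03, -0.1, 0, 0, -1], [0.03, -0.1, 0, 0, -1], [0.03, -0.1, 0, 0, -1], [0, 0, 0, 0, -1], [0, 0, 0, 0, -1]],
  ],
)

```text
clock: 10.95
eef_pos: [0.5348, 0.0731, 0.0912]
tool_rot: [0.595, 0.803, 0.0, -0.0]
ft_force: [-0.5, 0.1, -2.3]
grip_width: 0.0251
grasp_force: 59.4
```

Request:
apply_moves(
  targets=[
    [[0.015, -0.05, 0, 0, -1], [0.015, -0.05, 0, 0, -1], [0, 0, 0, 0, -1], [0, 0, 0, 0, -1]],
  ],
)

```text
clock: 11.28
eef_pos: [0.5359, 0.0694, 0.091]
tool_rot: [0.595, 0.804, -0.0, -0.0]
ft_force: [0.3, 0.1, -2.7]
grip_width: 0.0253
grasp_force: 59.4
```

Request:
apply_moves(
  targets=[
    [[0.015, -0.05, 0, 0, -1], [0, 0, 0, 0, -1], [0, 0, 0, 0, -1]],
  ],
)

```text
clock: 11.53
eef_pos: [0.5365, 0.0674, 0.0911]
tool_rot: [0.595, 0.804, 0.0, -0.0]
ft_force: [0.7, -0.5, -1.7]
grip_width: 0.0252
grasp_force: 59.4
```

Request:
apply_moves(
  targets=[
    [[0.015, -0.05, 0, 0, -1], [0, 0, 0, 0, -1], [0, 0, 0, 0, -1]],
  ],
)

```text
clock: 11.78
eef_pos: [0.5369, 0.066, 0.0911]
tool_rot: [0.595, 0.804, 0.0, -0.001]
ft_force: [-1.1, 3.6, -1.4]
grip_width: 0.0248
grasp_force: 59.6
```

Request:
apply_moves(
  targets=[
    [[0.008, -0.025, 0, 0, -1], [0, 0, 0, 0, -1], [0, 0, 0, 0, -1], [0, 0, 0, 0, -1], [0, 0, 0, 0, -1]],
  ],
)

```text
clock: 12.2
eef_pos: [0.5368, 0.066, 0.0911]
tool_rot: [0.594, 0.804, 0.001, -0.001]
ft_force: [-2.1, 6.2, -0.6]
grip_width: 0.0253
grasp_force: 59.7
```

Run:
```python
from h import *
st()
o=get_obs();b=np.array([.562,-.0163]);a=np.radians(17);Y=np.array([-np.sin(a),np.cos(a)]);X=np.array([np.cos(a),np.sin(a)])
r=o['eef_pos'][:2]-b;print('tcp x,s',r@X,r@Y)
```

```text
t 12.20 tcp [0.5368 0.066  0.0911] yaw_y 17.05 tilt [-0.001  0.003] w 0.0253 gf 59.7 F [-2.1  6.2 -0.6] j [ 0.12  0.44 -0.14  0.99  0.    1.39]
tcp x,s -3.242773609501634e-05 0.08602288451221535
```

Request:
apply_moves(
  targets=[
    [[-0.055, 0.18, 0, 0, -1], [-0.055, 0.18, 0, 0, -1], [-0.055, 0.18, 0, 0, -1], [-0.055, 0.18, 0, 0, -1], [-0.4, 0, 0, 0, -1], [-0.6, 0, 0, 0, -1], [-0.6, 0, 0, 0, -1], [-0.6, 0, 0, 0, -1]],
  ],
)

```text
clock: 12.87
eef_pos: [0.4396, 0.0936, 0.091]
tool_rot: [0.595, 0.804, -0.0, 0.0]
ft_force: [-0.1, -0.0, -0.8]
grip_width: 0.0253
grasp_force: 59.5
```

Request:
apply_moves(
  targets=[
    [[-0.6, 0, 0, 0, -1], [-0.4, -0.2, 0, 0, -1], [0, -0.5, 0, 0, -1], [0, -0.5, 0, 0, -1], [0, -0.5, 0, 0, -1], [0, -0.4, 0, 0, -1], [0, 0, 0, 0, -1], [0, 0, 0, 0, -1]],
  ],
)

```text
clock: 13.53
eef_pos: [0.4007, 0.009, 0.0913]
tool_rot: [0.596, 0.803, 0.0, 0.0]
ft_force: [-0.8, -0.2, -1.5]
grip_width: 0.0251
grasp_force: 59.6
```

Request:
apply_moves(
  targets=[
    [[0, 0, -0.3, 0, -1], [0, 0, -0.4, 0, -1], [0, 0, -0.4, 0, -1], [0, 0, -0.2, 0, -1], [0, 0, -0.1, 0, -1], [0, 0, -0.1, 0, -1], [0, 0, 0, 0, -1], [0, 0, 0, 0, -1]],
  ],
)

```text
clock: 14.2
eef_pos: [0.4011, 0.0094, 0.0314]
tool_rot: [0.595, 0.804, 0.0, 0.0]
ft_force: [0.1, 0.1, -1.1]
grip_width: 0.0253
grasp_force: 59.6
```

Request:
apply_moves(
  targets=[
    [[0, 0, -0.05, 0, -1], [0, 0, 0, 0, -1], [0, 0, 0, 0, -1]],
  ],
)

```text
clock: 14.45
eef_pos: [0.4009, 0.0092, 0.0294]
tool_rot: [0.595, 0.804, 0.0, 0.0]
ft_force: [0.4, -0.1, -1.7]
grip_width: 0.0249
grasp_force: 59.6
```

Request:
apply_moves(
  targets=[
    [[0, 0, -0.04, 0, -1], [0, 0, 0, 0, -1], [0, 0, 0, 0, -1]],
  ],
)

```text
clock: 14.7
eef_pos: [0.4006, 0.0091, 0.0275]
tool_rot: [0.595, 0.804, 0.0, 0.0]
ft_force: [0.2, 0.5, -0.8]
grip_width: 0.025
grasp_force: 59.6
```

Request:
apply_moves(
  targets=[
    [[0, 0, -0.02, 0, -1], [0, 0, 0, 0, -1], [0, 0, 0, 0, -1]],
  ],
)

```text
clock: 14.95
eef_pos: [0.4007, 0.0092, 0.0273]
tool_rot: [0.595, 0.804, 0.0, 0.0]
ft_force: [-2.1, -1.1, 5.1]
grip_width: 0.0249
grasp_force: 60.6
```

Request:
apply_moves(
  targets=[
    [[0, 0, 0, 0, -0.3], [0, 0, 0, 0, -0.2], [0, 0, 0, 0, 0], [0, 0, 0, 0, 0.5], [0, 0, 0, 0, 1], [0, 0, 0, 0, 1], [0, 0, 0, 0, 1], [0, 0, 0, 0, 1]],
  ],
)

```text
clock: 15.62
eef_pos: [0.4006, 0.0092, 0.0267]
tool_rot: [0.595, 0.804, -0.0, -0.0]
ft_force: [0.5, -0.8, -0.3]
grip_width: 0.0854
grasp_force: 0.0
```

Request:
apply_moves(
  targets=[
    [[0, 0, 0.1, 0, 1], [0, 0, 0.3, 0, 1], [0, 0, 0.6, 0, 1], [0, 0, 0.8, 0, 1], [0, 0, 0.8, 0, 1], [0, 0, 0.8, 0, 1], [0, 0, 0.6, 0, 1], [0, 0, 0, 0, 1]],
  ],
)

```text
clock: 16.28
eef_pos: [0.4039, 0.0093, 0.192]
tool_rot: [0.595, 0.804, 0.003, 0.004]
ft_force: [2.0, -0.1, -1.1]
grip_width: 0.0856
grasp_force: 0.0
```

Run:
```python
from h import *
st()
p,d=snap('scene');q,e=snap('top')
P=cloud('scene',d)
for nm,c in(('blue',(.40,.01)),('yellow',(.42,.25))):
    m=(d>0)&(np.hypot(P[...,0]-c[0],P[...,1]-c[1])<.06)&(P[...,2]>.0475)&(P[...,2]<.06)
    print(nm,m.sum(),cv2.minAreaRect((P[m][:,:2]*1000).astype(np.float32)),np.median(P[m][:,2]) if m.any() else '')
cv2.imwrite('pics/t5.png',cv2.resize(p[150:400,130:450],None,fx=2,fy=2))
```

```text
t 16.28 tcp [0.4039 0.0093 0.192 ] yaw_y 16.97 tilt [0.01 0.  ] w 0.0856 gf 0.0 F [ 2.  -0.1 -1.1] j [ 0.02  0.08 -0.34  1.14 -0.    1.3 ]
blue 340 ((405.5538635253906, -1.0251541137695312), (53.02644348144531, 95.46892547607422), 17.517662048339844) 0.052956886188309626
yellow 383 ((421.8977966308594, 245.69046020507812), (52.73982238769531, 76.58143615722656), 19.613000869750977) 0.053059785606108245
```

View pics/t5.png

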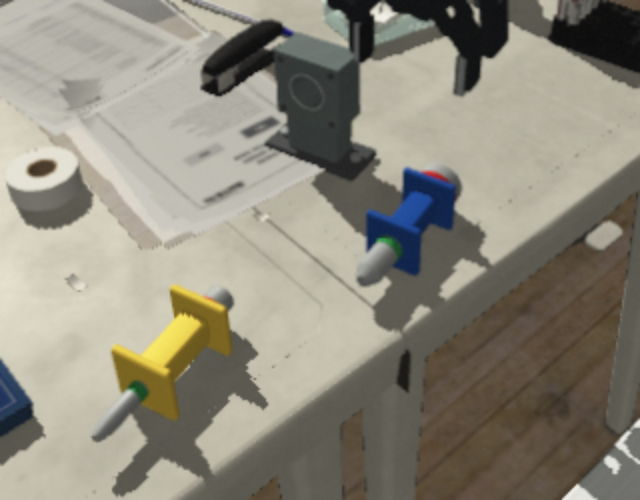

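The picture shows the blue gauge lying flat (crop about 410,225), clear of the bracket. The yellow gauge has not moved, and the gripper is open and raised.

```bash
python3 -c "
from h import *
print(order.job_done())"
```

```text
the job is handed in; nothing more can be done
None
```

The job is handed in: the go end went in until its collar touched the bracket, the no-go face pressed against the far mouth with about 6 N and did not enter, and the blue gauge now lies flat about 16 cm from the bracket with the yellow gauge not moved; the hand-in gave no verdict.

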